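# Fit the plunger rod into a drum pump

## Robot

A 7-joint arm with a two-finger parallel gripper is mounted at the origin on the work surface. World frame = base frame: x ahead of the robot, y to its left, z up, the work surface at z = 0. Lengths are in m, angles in rad, forces in N, time in s.
With the tool pointing down it reaches from about 0.4 to 0.875 m from the base axis. Payload 19.3 kg.
Tool frame: the origin (TCP) lies at the very end of the fingers, on their centre line; the grasp point (between the pads) lies bot.tcp_to_grasp behind it (bot.tcp_to_grasp is the distance from the TCP to the grasp point, in m); z points along the fingers, y is the direction in which the jaws open and shut (so a half turn about z gives the same grasp; the last joint's range is limited). The gripper opens to 85 mm and grips with 20 to 120 N. Pads are 22 mm wide; open, the fingers measure 114 mm over their backs; the gripper's body (76 mm by 85 mm) begins 54 mm behind the grasp point. The pads swing forward as they close: fully open they stand 13 mm farther back than shut.
Start: joints at [-1.204, 0.521, -0.036, 1.599, 0.021, 1.021, -0.113], TCP at [0.264, 0.566, 0.231] pointing down, gripper open.
Joint ranges: [-2.91, 2.91], [-0.3, 2.13], [-1.5, 1.42], [0.17, 2.43], [-1.26, 4.41], [0.16, 1.93], [-2.52, 2.52]. Speed limits (rad/s): [1.89, 1.89, 2.39, 2.39, 3.01, 3.01, 3.01].

## Interface

Orientations are given as [roll, pitch, yaw] about the fixed x, y, z axes, in that order (R = Rz(yaw) Ry(pitch) Rx(roll)).
In Python, from workcell import bot gives the robot as it stands.
- The arm moves only by the tool servo_tool, never from a script. Its argument "targets" is a list of rows, each a list of 2 entries, a list of its own where there are three numbers: the shift along the tool's x, y, z in units of 0.05 m (1.0 is 0.05 m), then the turn about the tool's z in units of 5 degrees (1.0 is 5 degrees). A call has 1 to 12 rows; each row shifts and turns the commanded pose from where the row before left it, along the tool's axes as they then stand; what a row does not reach is not made up. A row lasts 1/8 s, in which the tool goes at most 62.5 mm and 10.7 degrees, less where a joint would pass 70% of its speed; a pose out of reach is approached as far as the arm can. A call with a number of a shift or a turn outside -1 to 1 is refused whole. A call with a gripper value outside its range is refused whole. "gripper" is the opening, from -1 (shut) to 1 (fully open), so that 0 is half open, set as the call begins (left out, the last holds). The fingers move at their own pace and stop on an object; "newtons" is the grip in N (left out, the last holds). Time passes only in rows, so rows that do not move let the fingers close. It gives the time, the measured TCP pose, the force and the opening at its end, in the units of the state.
- bot.observe(): the state, without advancing time (a new reading comes with each control period).
- bot.grab_frame(name): name is "scene" or "top" or "wrist"; returns the picture (480x640x3 uint8, blue, green, red); there is no depth.
- bot.get_calibration(name): a dict with "fx", "fy", "cx", "cy" (pixels), "pose" (4x4, takes a point from camera to world coordinates). Camera axes: x right, y up, looking along -z (the intrinsics and any distortion apply to the point x, -y, -z); pixel columns grow to the right and rows downward; lengths in m; the calibration is good to about 2 mm. A picture is of the moment at which its call begins: read the wrist's pose just before it. get_calibration takes no time and is no camera call; for the wrist camera it gives the pose at the moment of the call.
- bot.job_done(): hands the job in, once; it reports no verdict.
The state is a dict: "clock": time; "qpos": joint angles; "qd": joint speeds; "joint_efforts": joint torques, N m; "position": TCP position; "tool_rot": TCP orientation; "force": force on the tool from outside, world axes, zero at the start; "moment": the same for the moment, N m; "grip_width": finger opening in m.
Only numpy, scipy, OpenCV 4.12 (cv2) and the standard library are available. Lean on these libraries where they do the work, as an engineer would, in place of code of your own. Each camera call takes 0.05 s, during which the arm holds its last target.

## Task

Refit the plunger rod of the drum pump: take the steel rod from its blue rack, start it in the mouth of the pump barrel and push it about halfway in, then let go of it. Take a new grip farther back, on the red handle, and push the rod home until its brass collar sits right against the face of the dark stop nut on the mouth, then let go. It meets a stiff piston on the way: push steadily through that but do not ram or force it, and leave the oil can, the bung and the wrench where they are.

Things in the scene. Friction and masses are not known exactly. Their poses are not given: they have to be found in the camera images.
- barrel: Pump barrel fixed to the bench on a green foot: lying aluminium tube, 45 mm across, 192 mm long, an outlet stub 150 mm behind the mouth rising to 162 mm above the bench. Round its mouth a dark knurled stop nut, 58 mm across (ridges 61), 30 mm hole. Origin on the bench below the mouth's centre; y level into the bore, z up. Force between rod and barrel with nut and piston must stay under 25 N while the rod is held.
- mouth (a point): Centre of the barrel's own mouth, on the bore's axis 100 mm above the bench; axes as the barrel's, y into the bore. A cone 29 mm wide here narrows to the smooth 18.6 mm bore at 7 mm depth. The stop nut stands 2 to 17 mm proud of this plane (to -y), set differently each time and not measured: see or feel it. It is locked and rigid; the collar stops on it, so approach slowly.
- bore (a point): Point on the bore's axis 95 mm inside the mouth (hidden). A piston waits in the bore: the rod's tip meets it 85 to 105 mm deep and drives it from there to home against a steady drag of about 5 N (up to 9 N with bore friction); it stays where pushed, no spring. A rod held sagging or off line binds and drags two or three times as much.
- rack: Blue rod rack fixed to the bench, base 60 x 230 x 8 mm. Origin on the bench below the stored rod's collar face; y along the stored rod to its tip, rod axis 60 mm above the bench. A saddle 34 mm wide, 64 high, carries the shaft at y = 105 to 125 mm; cheeks 44 mm wide over both, 75 high, flank the handle at y = -20 to -75 mm, so only the shaft can be gripped there. The rod lifts straight out.
- rod: Loose rod, 235 mm long, 0.11 to 0.23 kg. Origin on its axis at the collar's front face; y along the rod to the tip (may be rolled about y). Steel tube shaft 16 mm in diameter, y = 0 to 150 mm; brass collar 40 mm across, y = 0 to -10; red handle 22 mm in diameter, y = -10 to -79; black end disc 28 mm across to y = -85. Balances about 38 mm ahead of the collar. Starts in the rack.
- rod_tip (a point): Centre of the rod's tip, 150 mm ahead of the collar's front face.
- rod_collar (a point): Centre of the collar's front face, which comes to rest on the stop nut's face when the rod is home (2 to 17 mm short of the mouth point).
- rod_handle (a point): Middle of the red handle, on the axis, 44 mm behind the collar's front face: where to grip for the second push. When the rod is let go partway in, this end sags 5 to 10 mm.
- oil_can: Red can, 60 mm in diameter, 110 mm high; origin under its centre. Leave alone.
- bung: Brass drum bung, 60 mm in diameter, 34 mm high; origin under its centre. Leave alone.
- wrench: Steel wrench lying on the bench, roughly 200 mm long; origin under its middle, lies along its x axis. Leave alone.

How it is judged:
On the way, in this order (a step that is already met when the one before it is completed fails the run):
1. the rod is partway in the bore (tip 45 to 115 mm past the mouth, in line) and let go (y of rod_tip in the frame of mouth between 0.045 and 0.115 m and angle between the y axis of rod and the y axis of mouth, either way round below 0.12 rad and x of rod_tip in the frame of mouth between -0.004 and 0.004 m and z of rod_tip in the frame of mouth between -0.004 and 0.004 m and contact force between the fingers and rod below 0.1 N), for 0.2 s.
2. the rod, still partway in, is gripped on the handle behind the collar (y of rod_tip in the frame of mouth between 0.04 and 0.125 m and contact force between the fingers and rod above 1 N and distance between the grasp point and rod_handle below 0.04 m and y of the grasp point in the frame of rod below -0.01 m), for 0.1 s.
3. the rod is home: collar within 2.5 mm of the stop nut's face (nut_c0 is a piece of the nut centred 12 mm behind its face) (y of nut_c0 in the frame of rod between 0.008 and 0.0145 m and angle between the y axis of rod and the y axis of mouth, either way round below 0.05 rad and x of rod_collar in the frame of mouth between -0.004 and 0.004 m and z of rod_collar in the frame of mouth between -0.005 and 0.005 m), for 0.2 s.
At the end, for the whole second after the job is handed in: The front face of the rod's collar is within 2.5 mm of the face of the dark stop nut on the barrel's mouth and centred on the bore within 4 mm sideways and 5 mm up or down, the rod in line with the bore (0.05 rad), at rest and let go (all of step 3 and linear speed of rod below 0.01 m/s and contact force between the fingers and rod below 0.1 N); the robot touches nothing.
It fails at once if the rod is forced: over 25 N between rod and barrel while the robot holds or pushes the rod (contact force between rod and barrel above 25 N and contact force between any of the fingers, the arm and rod above 1 N).
It fails at once if the oil can is shifted by more than 20 mm or knocked over (distance of oil_can from where it was at the start of the episode above 0.02 m or angle between oil_can's own z axis and vertical above 0.4 rad).
It fails at once if the brass bung is shifted by more than 20 mm or knocked over (distance of bung from where it was at the start of the episode above 0.02 m or angle between bung's own z axis and vertical above 0.4 rad).
It fails at once if the wrench is shifted by more than 20 mm or knocked over (distance of wrench from where it was at the start of the episode above 0.02 m or angle between wrench's own z axis and vertical above 0.4 rad).
It also fails if it takes over 72 s, if anything falls off the work surface, if the arm or the gripper's body presses on something with over 40 N, if the wrist force passes 120 N, or if a joint passes its speed limit or range.

## Working session

There is one attempt and no reset: what is moved stays moved. The work goes in short steps, Python scripts to look and compute and a tool call to move; the robot and the scene stay as the last step left them, time stands still between calls to the robot, and variables do not carry over. Pictures are saved under pics/ and viewed, and the job is handed in when it is done.

Besides the shell and the picture viewer there is one more tool, called after "Emit:" as a command line: name --argument value ..., lists and objects as JSON in quotes. servo_tool: Moves the arm, as the interface text tells. Its arguments: {"type":"object","properties":{"targets":{"type":"array","items":{"type":"array"}},"gripper":{"type":"number"},"newtons":{"type":"number"}},"required":["targets"]}

```bash
mkdir -p pics; ls; python3 - <<'E'
from workcell import bot
import cv2
s=bot.observe();print(s, bot.tcp_to_grasp)
for n in ("scene","top","wrist"):
    c=bot.get_calibration(n);print(n,c)
    cv2.imwrite(f"pics/{n}0.png",bot.grab_frame(n))
E
```

```text
pics
{'clock': 0.0, 'qpos': array([-1.20417742,  0.52199426, -0.03632694,  1.59999378,  0.02117629,
        1.02111811, -0.11280057]), 'qd': array([ 5.87396918e-04, -4.20844585e-04, -8.77782236e-04, -1.14273701e-03,
       -8.03380257e-05,  3.27324575e-04, -5.86121857e-05]), 'joint_efforts': array([ 6.16527559e-04, -9.27101541e+01,  1.98100895e+00, -3.69941676e+01,
        1.80198450e-02,  7.83811585e-03, -1.86190562e-05]), 'position': array([0.26429706, 0.56599454, 0.23074314]), 'tool_rot': array([-3.14046484e+00,  6.13741044e-05,  2.70475018e+00]), 'force': array([ 1.04103102, -0.42687189,  0.24676146]), 'moment': array([ 0.02045063, -0.03431316, -0.0332314 ]), 'grip_width': 0.08506729854336179} 0.0187
scene {'fx': 460.16823273326355, 'fy': 460.16823273326355, 'cx': 319.05227048069787, 'cy': 242.9808670137642, 'pose': array([[-0.69288993, -0.44590783,  0.56663018,  1.15231951],
       [ 0.72090807, -0.44364039,  0.53242348,  0.52706839],
       [ 0.01396823,  0.77739913,  0.62885251,  0.71406375],
       [ 0.        ,  0.        ,  0.        ,  1.        ]])}
top {'fx': 493.9551968905382, 'fy': 493.9551968905382, 'cx': 320.6601757452993, 'cy': 248.69140041152468, 'pose': array([[-0.00855375,  0.99662056, -0.08169633,  0.49507043],
       [-0.99963258, -0.00642091,  0.02633402,  0.01326892],
       [ 0.02572046,  0.08189157,  0.9963093 ,  1.14418999],
       [ 0.        ,  0.        ,  0.        ,  1.        ]])}
wrist {'fx': 337.78733095136215, 'fy': 337.78733095136215, 'cx': 316.69184263280863, 'cy': 239.3670286105113, 'pose': array([[ 0.4234991 , -0.86398383, -0.27236089,  0.19465847],
       [ 0.90589596,  0.40356994,  0.12838928,  0.59882031],
       [-0.00100959, -0.30110337,  0.95359097,  0.37347654],
       [ 0.        ,  0.        ,  0.        ,  1.        ]])}
```

View pics/scene0.png

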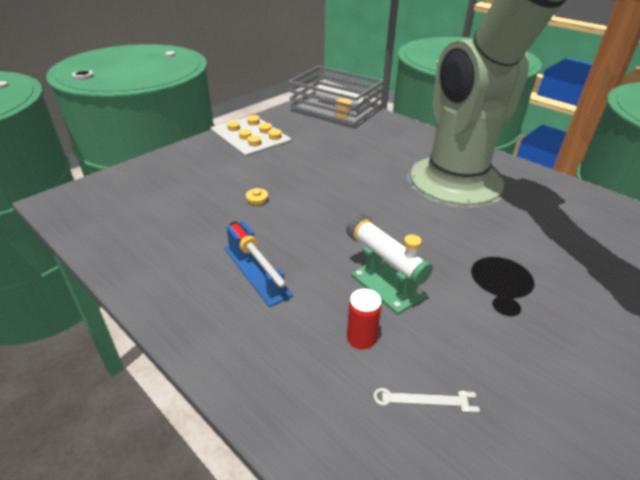

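View pics/top0.png

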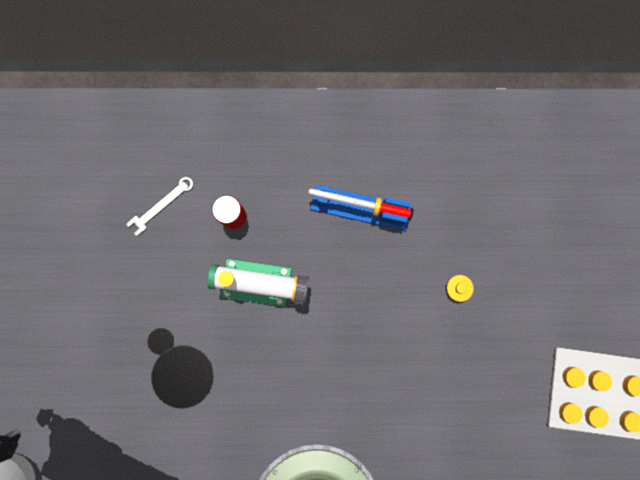

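View pics/wrist0.png

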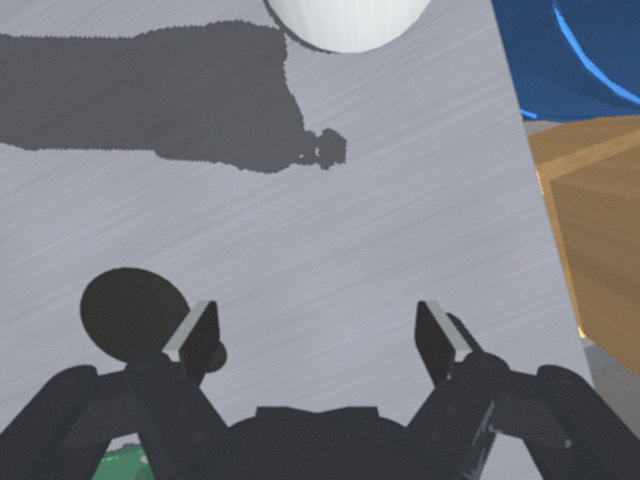

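```bash
cat > h.py <<'E'
import numpy as np, cv2
from workcell import bot
def ray(c,u,v):
    d=np.array([(u-c['cx'])/c['fx'],-(v-c['cy'])/c['fy'],-1.0]); P=np.asarray(c['pose'])
    return P[:3,3],P[:3,:3]@d
def onplane(c,u,v,z):
    o,d=ray(c,u,v); return o+d*(z-o[2])/d[2]
def proj(c,p):
    P=np.asarray(c['pose']); q=P[:3,:3].T@(np.asarray(p)-P[:3,3])
    return np.array([c['cx']+c['fx']*q[0]/-q[2], c['cy']+c['fy']*-q[1]/-q[2]])
E
python3 - <<'E'
from h import *
im=cv2.imread('pics/top0.png');c=bot.get_calibration('top')
cv2.imwrite('pics/topc.png',cv2.resize(im[160:330,190:430],None,fx=3.3,fy=3.3,interpolation=cv2.INTER_CUBIC))
im=cv2.imread('pics/scene0.png')
cv2.imwrite('pics/scenec.png',cv2.resize(im[180:360,215:455],None,fx=3.3,fy=3.3,interpolation=cv2.INTER_CUBIC))
for n,uv,z in [('tip',(312,190),.06),('end',(411,213),.06),('nutface',(306,289),.1),('back',(211,279),.1),('bung',(460,289),.034),('can',(227,209),.11),('wrench',(160,207),0)]:
    print(n,onplane(c,*uv,z))
E
```

```text
tip [0.71504781 0.00275569 0.06      ]
end [ 0.66241861 -0.21730051  0.06      ]
nutface [0.49571771 0.01728254 0.1       ]
back [0.51834194 0.21648062 0.1       ]
bung [ 0.49279084 -0.32990672  0.034     ]
can [0.66497451 0.18243696 0.11      ]
wrench [0.68840926 0.35529676 0.        ]
```

View pics/topc.png

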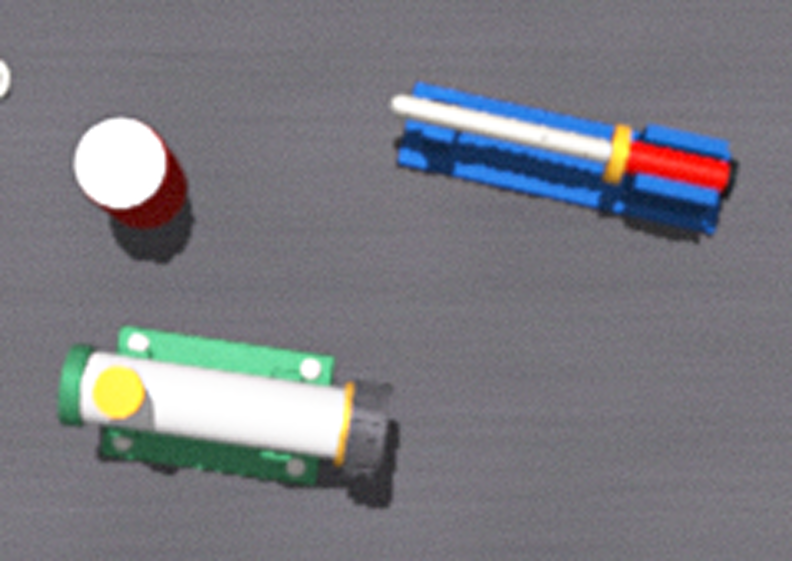

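View pics/scenec.png

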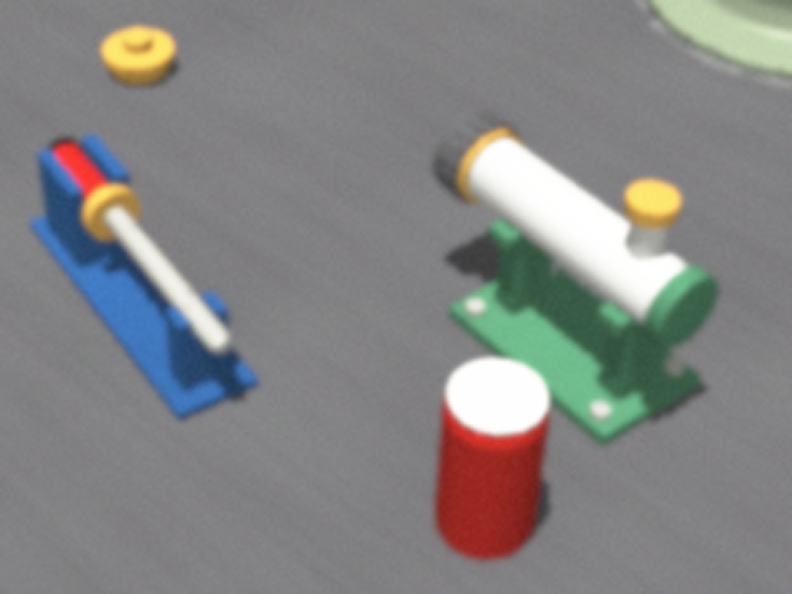

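The pictures show the rod in the blue rack: top-view tip at about (312,190), handle end at (411,213). The barrel's nut is at (306,289) in the top view, with its bore pointing left, which is +y. Next I'll fit both axes precisely.

```bash
cat > fit.py <<'E'
from h import *
def axisfit(mask,c,z):
    """long-axis fit: per-column edge mids -> world line at height z"""
    n,l,s,_=cv2.connectedComponentsWithStats(mask)
    k=1+np.argmax(s[1:,4]); ys,xs=np.nonzero(l==k)
    return k,l==k,s[k]
E
python3 - <<'E'
from h import *
im=cv2.imread('pics/top0.png');c=bot.get_calibration('top')
hsv=cv2.cvtColor(im,cv2.COLOR_BGR2HSV)
H,S,V=cv2.split(hsv)
g=im.astype(float)
def line(mask,box,z,name):
    x0,x1,y0,y1=box
    pts=[];w=[]
    for u in range(x0,x1):
        col=mask[y0:y1,u].astype(float); r=np.nonzero(col>0)[0]
        if len(r)==0: continue
        pts.append((u,y0+(r[0]+r[-1])/2)); w.append(len(r))
    pts=np.array(pts,float)
    W=np.array([onplane(c,u,v,z) for u,v in pts])
    vx,vy,X,Y=cv2.fitLine(W[:,:2].astype(np.float32),cv2.DIST_HUBER,0,1e-4,1e-4).ravel()
    if vy<0: vx,vy=-vx,-vy
    yaw=np.arctan2(vy,vx)
    res=(W[:,:2]-[X,Y])@np.array([-vy,vx])
    print(name,'yaw',np.degrees(yaw),'pt',X,Y,'res',res.std(),'w',np.median(w),'ends',W[0],W[-1])
    return yaw,X,Y
white=((V>150)&(S<60)).astype(np.uint8)
red=((S>150)&(V>90)&((H<8)|(H>172))).astype(np.uint8)
yel=((S>120)&(V>120)&(H>15)&(H<35)).astype(np.uint8)
cv2.imwrite('pics/m.png',cv2.resize(np.dstack([white*255,yel*255,red*255])[160:330,190:430],None,fx=3.3,fy=3.3,interpolation=cv2.INTER_NEAREST))
line(white,(314,372,180,215),.06,'shaft')
line(red,(384,409,195,225),.06,'handle')
line(white,(235,292,255,310),.11,'barrel.11')
line(white,(235,292,255,310),.10,'barrel.10')
# yellow collar
n,l,s,ce=cv2.connectedComponentsWithStats(yel)
for k in range(1,n):
    if s[k,4]>15: print(s[k],ce[k],onplane(c,*ce[k],.06),onplane(c,*ce[k],.162))
E
```

```text
shaft yaw 76.65345 pt 0.6958773 -0.06494817 res 0.0004997758277978493 w 7.0 ends [ 0.71165368 -0.00166659  0.06      ] [ 0.68079204 -0.12826758  0.06      ]
handle yaw 76.76737 pt 0.6690729 -0.1870246 res 0.0004792157344909804 w 9.0 ends [ 0.6761729  -0.15721407  0.06      ] [ 0.66244922 -0.21058713  0.06      ]
barrel.11 yaw 81.33399 pt 0.50982624 0.11437608 res 0.002282703400926258 w 21.0 ends [0.52395844 0.16487869 0.11      ] [0.50013449 0.04847794 0.11      ]
barrel.10 yaw 81.33404 pt 0.5099689 0.115353726 res 0.002304768022248341 w 21.0 ends [0.52423777 0.16634466 0.1       ] [0.50018346 0.04881839 0.1       ]
[373 198   8  17  82] [377.13414634 206.08536585] [ 0.67829433 -0.14191795  0.06      ] [ 0.66105673 -0.12731805  0.162     ]
[218 271  16  16 183] [225.6284153  278.61748634] [0.51981185 0.19253479 0.06      ] [0.51748419 0.17566956 0.162     ]
[446 275  27  27 567] [459.51146384 287.98765432] [ 0.49507742 -0.32085536  0.06      ] [ 0.49507676 -0.28942113  0.162     ]
[291 276   6  25  48] [294.10416667 288.375     ] [0.49732592 0.04341513 0.06      ] [0.49711373 0.040579   0.162     ]
[563 367  23  20 336] [574.375      376.66666667] [ 0.29977836 -0.56764995  0.06      ] [ 0.31815133 -0.51299742  0.162     ]
[589 371  23  20 340] [600.49411765 380.29117647] [ 0.29124148 -0.62514363  0.06      ] [ 0.31041759 -0.56508213  0.162     ]
[623 376  17  20 254] [632.76377953 384.81889764] [ 0.28056978 -0.69628964  0.06      ] [ 0.30074988 -0.62953476  0.162     ]
[560 403  22  21 345] [570.93333333 412.73623188] [ 0.22294842 -0.55613292  0.06      ] [ 0.24854951 -0.50256391  0.162     ]
[586 406  23  21 350] [597.27142857 416.40857143] [ 0.21429718 -0.61374456  0.06      ] [ 0.24071218 -0.55475547  0.162     ]
[620 411  20  21 316] [630.98101266 420.94620253] [ 0.20355021 -0.68762859  0.06      ] [ 0.23097627 -0.62168854  0.162     ]
```

View pics/m.png

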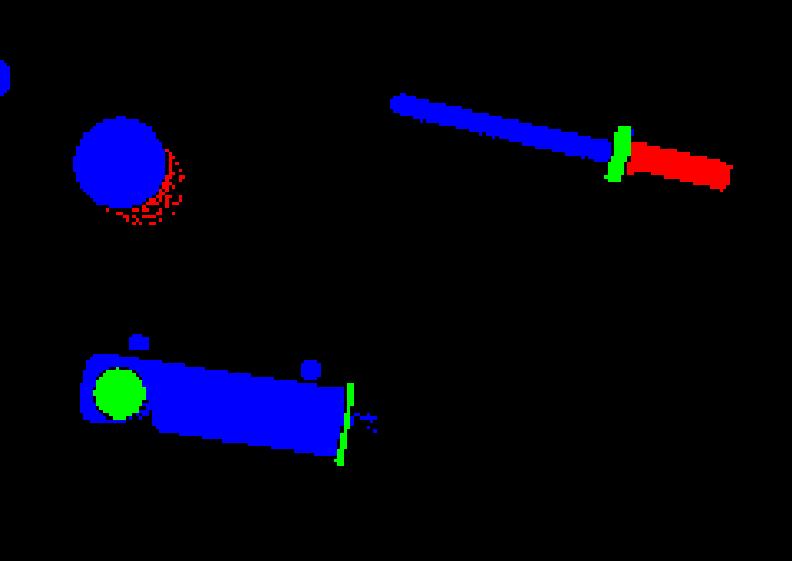

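```bash
cat >> h.py <<'E'
def plan(p1,yaw1,n,p0=None,yaw0=None):
    """rows (tool frame) from current pose to p1,yaw1(deg), straight line, round to 3 dec"""
    s=bot.observe(); p=np.array(s['position'] if p0 is None else p0); y=s['tool_rot'][2] if yaw0 is None else np.radians(yaw0)
    y1=np.radians(yaw1); dy=(y1-y+np.pi)%(2*np.pi)-np.pi; p1=np.array(p1,float)
    rows=[]
    for k in range(n):
        d=(p1-p)/(n-k); 
        cx=[np.cos(y),np.sin(y),0]; cy=[np.sin(y),-np.cos(y),0]
        r=[round(float(d@np.array(a))/.05,2) for a in (cx,cy,(0,0,-1))]
        p=p+.05*(r[0]*np.array(cx)+r[1]*np.array(cy)+r[2]*np.array([0,0,-1]))
        t=round(float(-np.degrees(dy/n)/5),2); rows.append([r,t]); y+=-np.radians(5*t)
    print(str(rows).replace(' ','')); print('end',p.round(4),np.degrees(y).round(2))
def st():
    s=bot.observe(); print('t %.2f'%s['clock'],'p',s['position'].round(4),'rot',np.degrees(s['tool_rot']).round(2),'F',s['force'].round(2),'w',round(float(s['grip_width']),4))
E
python3 - <<'E'
from h import *
plan((.690,-.105,.200),76.7,22)
im=cv2.imread('pics/top0.png');c=bot.get_calibration('top')
g=cv2.cvtColor(im,cv2.COLOR_BGR2GRAY).astype(float)
H,S,V=cv2.split(cv2.cvtColor(im,cv2.COLOR_BGR2HSV))
P=[]
for u in range(242,280):
    col=V[255:312,u].astype(float)*(S[255:312,u]<60)
    r=np.nonzero(col>150)[0]; P.append((u,255+r[0],255+r[-1]))
P=np.array(P,float); 
for z in (.1,):
    for j in (1,2):
        W=np.array([onplane(c,a[0],a[j]+(-.5 if j==1 else .5),z) for a in P]); f=np.polyfit(W[:,1],W[:,0],1); print(j,f,np.degrees(np.arctan(f[0])), np.polyval(f,.11))
E
```

```text
[[[-0.61,-0.39,0.03],0.71],[[-0.63,-0.35,0.03],0.71],[[-0.65,-0.31,0.03],0.71],[[-0.67,-0.27,0.03],0.71],[[-0.69,-0.23,0.03],0.71],[[-0.7,-0.18,0.03],0.71],[[-0.71,-0.14,0.03],0.71],[[-0.72,-0.1,0.03],0.71],[[-0.72,-0.05,0.03],0.71],[[-0.72,-0.01,0.03],0.71],[[-0.72,0.04,0.03],0.71],[[-0.72,0.08,0.03],0.71],[[-0.71,0.12,0.03],0.71],[[-0.7,0.17,0.03],0.71],[[-0.69,0.21,0.02],0.71],[[-0.68,0.26,0.03],0.71],[[-0.66,0.3,0.02],0.71],[[-0.64,0.33,0.03],0.71],[[-0.62,0.37,0.02],0.71],[[-0.59,0.41,0.03],0.71],[[-0.56,0.45,0.02],0.71],[[-0.54,0.49,0.03],0.71]]
end [ 0.6901 -0.1052  0.1999] 76.87
1 [0.15306783 0.51445759] 8.702593396338107 0.5312950470475537
2 [0.15082066 0.47021091] 8.576745707357853 0.48680118160480895
```

Emit:
servo_tool --targets '[[[-0.61,-0.39,0.03],0.71],[[-0.63,-0.35,0.03],0.71],[[-0.65,-0.31,0.03],0.71],[[-0.67,-0.27,0.03],0.71],[[-0.69,-0.23,0.03],0.71],[[-0.7,-0.18,0.03],0.71],[[-0.71,-0.14,0.03],0.71],[[-0.72,-0.1,0.03],0.71],[[-0.72,-0.05,0.03],0.71],[[-0.72,-0.01,0.03],0.71],[[-0.72,0.04,0.03],0.71]]' --gripper 1

```text
clock: 1.52
position: [0.4781, 0.2297, 0.2147]
tool_rot: [-3.141, 0.0, 2.021]
force: [0.3, -0.2, 0.4]
grip_width: 0.0855
```

Emit:
servo_tool --targets '[[[-0.72,0.08,0.03],0.71],[[-0.71,0.12,0.03],0.71],[[-0.7,0.17,0.03],0.71],[[-0.69,0.21,0.02],0.71],[[-0.68,0.26,0.03],0.71],[[-0.66,0.3,0.02],0.71],[[-0.64,0.33,0.03],0.71],[[-0.62,0.37,0.02],0.71],[[-0.59,0.41,0.03],0.71],[[-0.56,0.45,0.02],0.71],[[-0.54,0.49,0.03],0.71],[[0,0,0],0]]'

```text
clock: 3.02
position: [0.6904, -0.1079, 0.1995]
tool_rot: [-3.141, 0.002, 1.338]
force: [-0.2, -0.0, 0.9]
grip_width: 0.0855
```

```bash
python3 - <<'E'
from h import *
st();c=bot.get_calibration('wrist');im=bot.grab_frame('wrist');cv2.imwrite('pics/w1.png',im)
np.save('w1.npy',c,allow_pickle=True)
for z,n in ((.06,'rod'),):
    for y in (0,30,100,150,-10):
        a=np.radians(76.65); print(y,proj(c,(.6789+y/1e3*np.cos(a),-.1366+y/1e3*np.sin(a),.06)).round(1))
E
```

```text
t 3.02 p [ 0.6904 -0.1079  0.1995] rot [-1.7997e+02  1.0000e-01  7.6650e+01] F [-0.25 -0.01  0.89] w 0.0855
0 [311.7 259. ]
30 [311.5 226.5]
100 [311.1 142.4]
150 [310.7  73.9]
-10 [311.8 269.3]
```

View pics/w1.png

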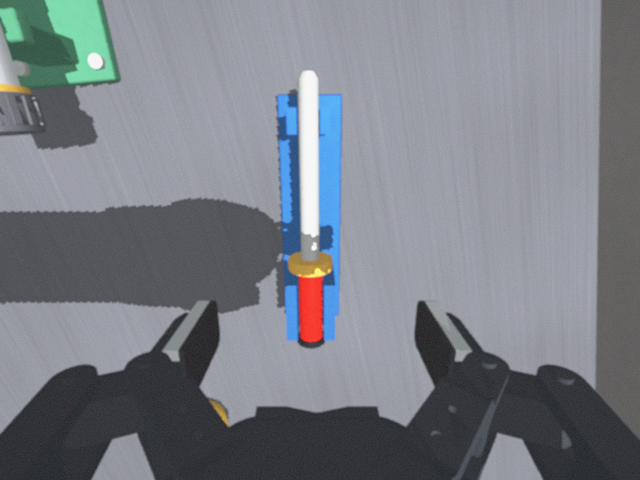

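The wrist view shows the shaft centred near column 309–311, its tip at row 71 and the collar front at row 258. That is within about 1–2 px of what I predicted. I'll refine the line here, then plan the descent.

```bash
python3 - <<'E'
from h import *
c=np.load('w1.npy',allow_pickle=True).item();im=cv2.imread('pics/w1.png')
H,S,V=cv2.split(cv2.cvtColor(im,cv2.COLOR_BGR2HSV)); 
red=(S>150)&(V>100)&((H<8)|(H>172))
white=(V>185)&(S<50)
P=[]
for m,r0,r1 in ((white,85,220),(red,285,330)):
    for v in range(r0,r1):
        u=np.nonzero(m[v,285:340])[0]+285
        if len(u): P.append((u[0]+u[-1])/2 if 0 else np.r_[(u[0]+u[-1])/2,v,len(u)])
P=np.array(P);print(P[::20])
W=np.array([onplane(c,a,b,.06) for a,b,_ in P])
f=np.polyfit(W[:,1],W[:,0],1);print(f,'yaw',90-np.degrees(np.arctan(f[0])),'x at -.1366',np.polyval(f,-.1366),'resid',(W[:,0]-np.polyval(f,W[:,1])).std())
y=-.1366+.030*.973; x=np.polyval(f,y); print('grip',x,y)
plan((x,y,.0415),76.65,8)
E
```

```text
[[308.5  85.   20. ]
 [308.5 105.   18. ]
 [308.5 125.   18. ]
 [308.5 145.   18. ]
 [309.5 165.   18. ]
 [309.5 185.   18. ]
 [309.5 205.   18. ]
 [310.  290.   23. ]
 [310.  310.   23. ]]
[0.2358139  0.70944406] yaw 76.73126439319064 x at -.1366 0.6772318821568604 resid 0.00021339602289556782
grip 0.6841152898592304 -0.10741
[[[-0.01,-0.01,0.4],0.0],[[-0.01,-0.01,0.39],0.0],[[-0.01,-0.01,0.4],0.0],[[-0.0,-0.02,0.39],0.0],[[-0.01,-0.01,0.4],0.0],[[-0.0,-0.02,0.39],0.0],[[-0.01,-0.01,0.4],0.0],[[-0.0,-0.02,0.39],0.0]]
end [ 0.6841 -0.1072  0.0416] 76.8
```

Emit:
servo_tool --targets '[[[-0.01,-0.01,0.4],0],[[-0.01,-0.01,0.39],0],[[-0.01,-0.01,0.4],0],[[0,-0.02,0.39],0],[[-0.01,-0.01,0.4],0],[[0,-0.02,0.39],0],[[-0.01,-0.02,0.4],0],[[0,-0.02,0.39],0],[[0,0,0],0],[[0,0,0],0]]'

```text
clock: 4.32
position: [0.6842, -0.1062, 0.0428]
tool_rot: [3.141, 0.0, 1.342]
force: [0.8, -0.6, 0.2]
grip_width: 0.0855
```

```bash
python3 - <<'E'
from h import *
st();im=bot.grab_frame('wrist');cv2.imwrite('pics/w2.png',im)
E
```

```text
t 4.33 p [ 0.6842 -0.1062  0.0428] rot [179.96   0.    76.86] F [ 0.8  -0.61  0.19] w 0.0855
```

View pics/w2.png

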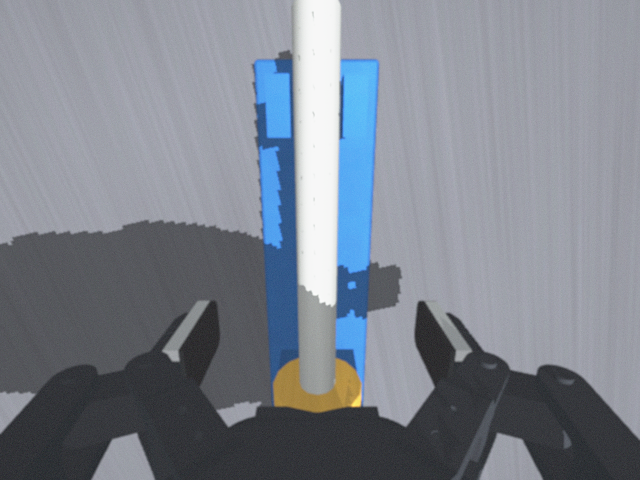

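Emit:
servo_tool --targets '[[[0,0,0.03],0],[[0,0,0],0],[[0,0,0],0],[[0,0,0],0],[[0,0,0],0],[[0,0,0],0],[[0,0,0],0],[[0,0,0],0]]' --gripper -1 --newtons 60

```text
clock: 5.38
position: [0.6838, -0.106, 0.041]
tool_rot: [3.141, -0.0, 1.342]
force: [-1.1, 0.9, 5.3]
grip_width: 0.0143
```

```bash
python3 - <<'E'
from h import *
st()
E
```

```text
t 5.38 p [ 0.6838 -0.106   0.041 ] rot [179.99  -0.    76.87] F [-1.1   0.88  5.29] w 0.0143
```

Emit:
servo_tool --targets '[[[0,0,-0.1],0],[[0,0,-0.2],0],[[0,0,-0.3],0],[[0,0,-0.3],0],[[0,0,-0.3],0],[[0,0,-0.2],0],[[0,0,-0.2],0],[[0,0,0],0]]'

```text
clock: 6.38
position: [0.6841, -0.1061, 0.1215]
tool_rot: [3.141, -0.0, 1.342]
force: [0.7, 0.5, -0.9]
grip_width: 0.014
```

```bash
python3 - <<'E'
from h import *
st()
c=bot.get_calibration('wrist');im=bot.grab_frame('wrist');cv2.imwrite('pics/w3.png',im)
plan((.4725,-.130,.090),81.36,12)
E
```

```text
t 6.38 p [ 0.6841 -0.1061  0.1215] rot [ 1.7995e+02 -1.0000e-02  7.6870e+01] F [ 0.65  0.52 -0.85] w 0.014
[[[-0.12,-0.33,0.05],-0.07],[[-0.12,-0.33,0.05],-0.07],[[-0.11,-0.34,0.05],-0.07],[[-0.11,-0.34,0.05],-0.07],[[-0.11,-0.34,0.05],-0.07],[[-0.11,-0.34,0.05],-0.07],[[-0.11,-0.34,0.05],-0.07],[[-0.1,-0.34,0.05],-0.07],[[-0.1,-0.34,0.05],-0.07],[[-0.1,-0.34,0.06],-0.07],[[-0.1,-0.34,0.05],-0.07],[[-0.1,-0.33,0.06],-0.07]]
end [ 0.4726 -0.1299  0.0899] 81.08
```

View pics/w3.png

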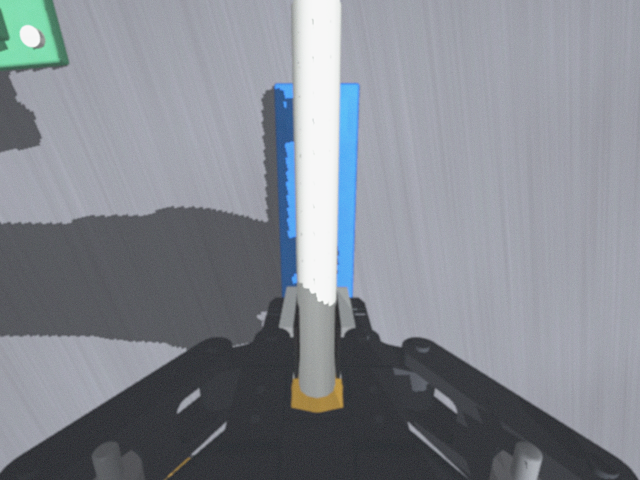

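Emit:
servo_tool --targets '[[[-0.12,-0.33,0.0],-0.07],[[-0.12,-0.33,0.0],-0.07],[[-0.11,-0.34,0.05],-0.07],[[-0.11,-0.34,0.05],-0.07],[[-0.11,-0.34,0.05],-0.07],[[-0.11,-0.34,0.05],-0.07],[[-0.11,-0.34,0.05],-0.07],[[-0.1,-0.34,0.05],-0.07],[[-0.1,-0.34,0.07],-0.08],[[-0.1,-0.34,0.08],-0.1],[[-0.1,-0.34,0.08],-0.1],[[-0.1,-0.33,0.08],0]]'

```text
clock: 7.92
position: [0.4718, -0.1301, 0.0899]
tool_rot: [-3.141, 0.0, 1.415]
force: [1.4, 0.0, -1.4]
grip_width: 0.0142
```

Emit:
servo_tool --targets '[[[0,0,0.1],0],[[0,0,0.08],0],[[0,0,0],0]]'

```text
clock: 8.3
position: [0.4729, -0.13, 0.0809]
tool_rot: [-3.141, 0.0, 1.415]
force: [-0.9, -1.1, -1.9]
grip_width: 0.014
```

```bash
python3 - <<'E'
from h import *
st()
for n in ('wrist','top','scene'):
    c=bot.get_calibration(n);im=bot.grab_frame(n);cv2.imwrite(f'pics/{n}4.png',im);np.save(f'{n}4.npy',c,allow_pickle=True)
    if n=='top': cv2.imwrite('pics/top4c.png',cv2.resize(im[190:340,200:440],None,fx=3.3,fy=3.3,interpolation=cv2.INTER_CUBIC))
    if n=='scene': cv2.imwrite('pics/scene4c.png',cv2.resize(im[150:300,240:480],None,fx=3.3,fy=3.3,interpolation=cv2.INTER_CUBIC))
E
```

```text
t 8.30 p [ 0.4729 -0.13    0.0809] rot [-1.7998e+02  1.0000e-02  8.1090e+01] F [-0.94 -1.12 -1.89] w 0.014
```

View pics/wrist4.png

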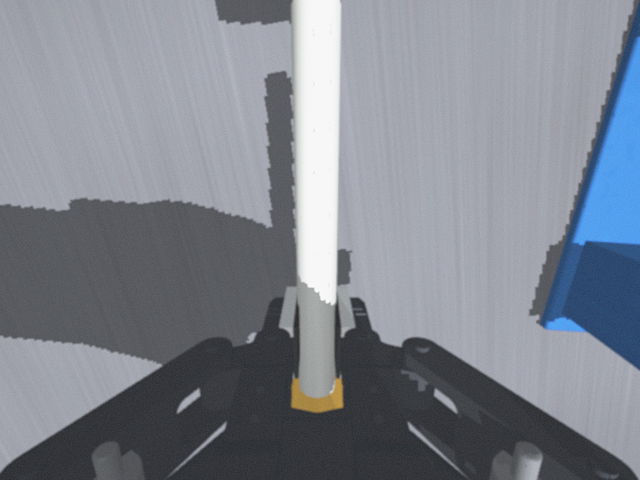

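View pics/top4c.png

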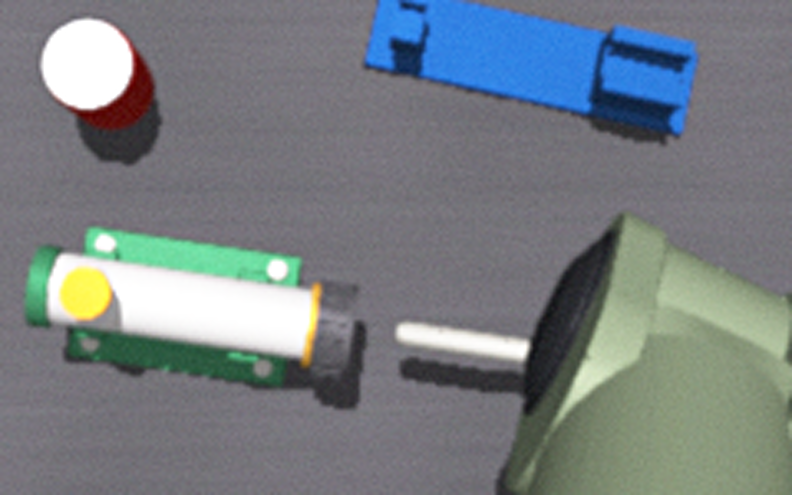

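View pics/scene4c.png

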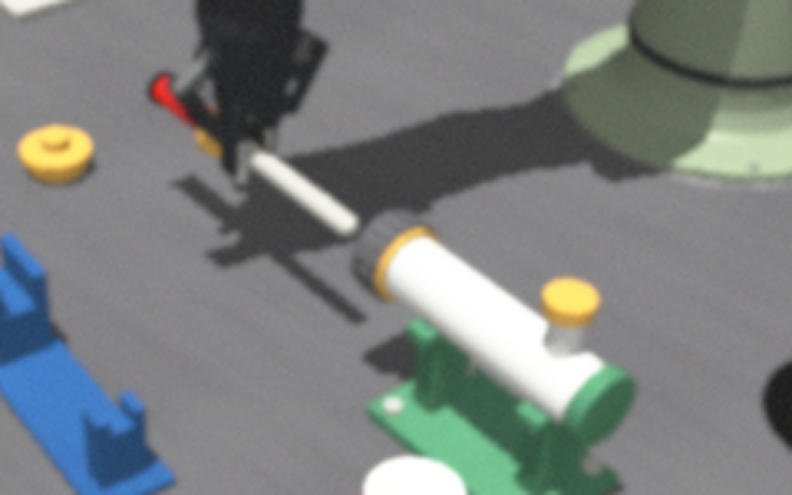

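```bash
cat > rel.py <<'E'
from h import *
import sys
def prof(g,u,a,b,dark=None):
    """subpixel half-level edges of the bright band within rows a..b of column u"""
    col=g[a:b,u]; k=np.argmax(cv2.GaussianBlur(col.reshape(-1,1),(1,5),0)); hi=np.percentile(col,90)
    lo1=col[:3].mean(); lo2=col[-3:].mean()
    t1=(hi+lo1)/2; t2=(hi+lo2)/2
    i=k
    while i>0 and col[i]>t1: i-=1
    e1=a+i+(t1-col[i])/(col[i+1]-col[i]+1e-9)
    j=k
    while j<len(col)-1 and col[j]>t2: j+=1
    e2=a+j-1+(col[j-1]-t2)/(col[j-1]-col[j]+1e-9)
    return e1,e2
E
python3 - <<'E'
from rel import *
im=cv2.imread('pics/top4.png').astype(float);c=np.load('top4.npy',allow_pickle=True).item()
g=im.min(axis=2)
def band(cols,fn):
    P=[]
    for u in cols:
        a,b=fn(u); e=prof(g,u,int(a),int(b)); P.append((u,*e))
    return np.array(P)
B=band(range(240,282),lambda u:(190+(287+.137*((u-200)*3.3-50))/3.3-17,190+(287+.137*((u-200)*3.3-50))/3.3+17))
R=band(range(326,355),lambda u:(190+(332+.137*((u-200)*3.3-400))/3.3-7,190+(332+.137*((u-200)*3.3-400))/3.3+6))
print(B[::8].round(2));print(R[::5].round(2))
def wl(P,n):
    out=[]
    for j in (1,2):
        W=np.array([onplane(c,p[0],p[j],.1) for p in P]); m=np.polyfit(W[:,1],W[:,0],1); r=W[:,0]-np.polyval(m,W[:,1]); 
        k=abs(r)<2*r.std(); m=np.polyfit(W[k,1],W[k,0],1); out.append(m); print(n,j,m,'yaw',90-np.degrees(np.arctan(m[0])),r.std())
    return np.mean(out,axis=0), np.array(out)
b,bo=wl(B,'barrel');r,ro=wl(R,'rod')
print('widths',(bo[0]-bo[1])@[.12,1],(ro[0]-ro[1])@[-.04,1])
for y in (-.1,-.05,-.01,.02): print(y,'barrel x',np.polyval(b,y),'rod x',np.polyval(r,y))
E
```

```text
[[240.   269.5  290.3 ]
 [248.   270.61 291.55]
 [256.   271.82 292.68]
 [264.   273.06 293.9 ]
 [272.   274.47 295.01]
 [280.   275.55 295.51]]
[[326.   287.71 293.56]
 [331.   288.65 294.06]
 [336.   289.36 294.85]
 [341.   290.   295.71]
 [346.   290.85 296.58]
 [351.   291.64 297.08]]
barrel 1 [0.15895518 0.51309621] yaw 80.96810181705884 0.00023005447439435381
barrel 2 [0.15046952 0.47048226] yaw 81.44292677823523 0.0004001926306196816
rod 1 [0.16319365 0.50205517] yaw 80.7313973061983 0.00020685546467961893
rod 2 [0.15591505 0.48989167] yaw 81.13807546727412 0.0002354019354520451
widths 0.04363222583327478 0.01187236026750898
-0.1 barrel x 0.476317998349418 rod x 0.4800179819383699
-0.05 barrel x 0.4840536159168844 rod x 0.48799569950564725
-0.01 barrel x 0.4902421099708575 rod x 0.49437787355946916
0.02 barrel x 0.49488348051133735 rod x 0.4991645040998356
```

The top view shows the rod tip about 30 mm short of the nut and 2–4 mm too far +x of the barrel axis. I'll shift it about 2.5 mm towards −x, then feel my way in.

Emit:
servo_tool --targets '[[[0,-0.05,0],-0.03],[[0.1,0,0],0],[[0.1,0,0],0],[[0.1,0,0],0],[[0.1,0,0],0],[[0.05,0,0],0],[[0,0,0],0],[[0,0,0],0]]'

```text
clock: 9.45
position: [0.4735, -0.1077, 0.0813]
tool_rot: [-3.142, 0.0, 1.417]
force: [0.2, -1.0, -1.7]
grip_width: 0.0139
```

```bash
python3 - <<'E'
from h import *
st()
for n in ('top','scene'):
    im=bot.grab_frame(n);cv2.imwrite(f'pics/{n}5.png',im)
    if n=='top': cv2.imwrite('pics/top5c.png',cv2.resize(im[240:320,250:390],None,fx=5.5,fy=5.5,interpolation=cv2.INTER_CUBIC))
    if n=='scene': cv2.imwrite('pics/scene5c.png',cv2.resize(im[170:270,300:440],None,fx=5.5,fy=5.5,interpolation=cv2.INTER_CUBIC))
E
```

```text
t 9.45 p [ 0.4735 -0.1077  0.0813] rot [-1.800e+02  1.000e-02  8.121e+01] F [ 0.18 -0.96 -1.65] w 0.0139
```

View pics/top5c.png

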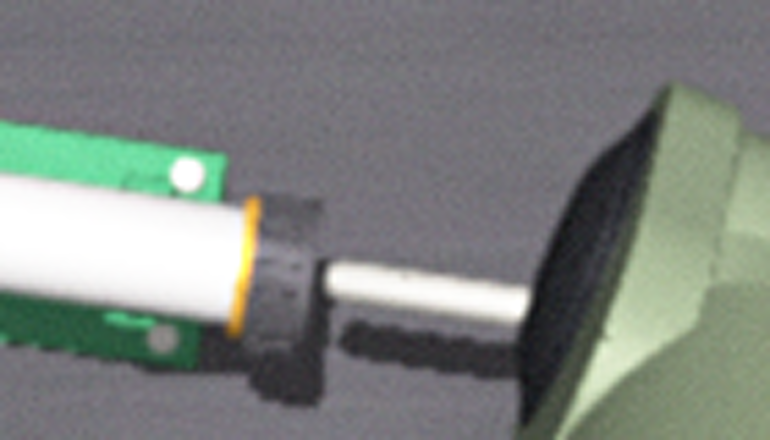

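View pics/scene5c.png

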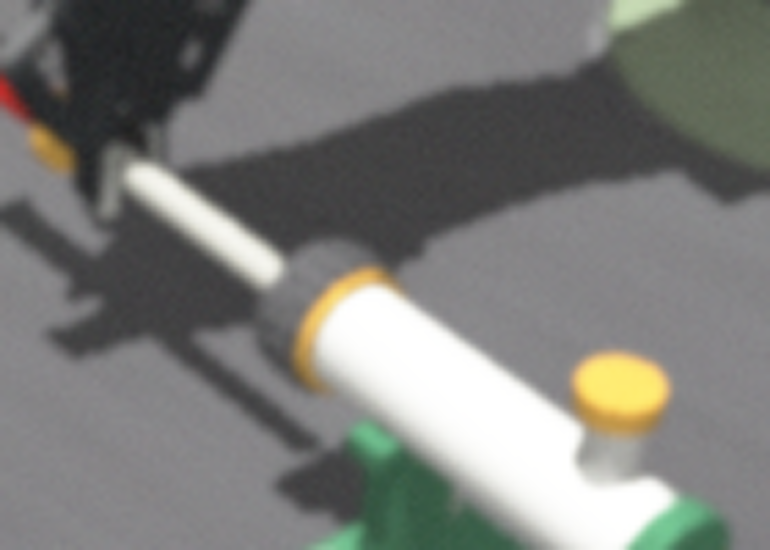

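The tip is about to enter the nut and sits within about 1 mm of the axis. I'm advancing slowly and checking force.

Emit:
servo_tool --targets '[[[0.05,0,0],0],[[0.05,0,0],0],[[0.05,0,0],0],[[0.05,0,0],0],[[0.05,0,0],0],[[0.05,0,0],0],[[0,0,0],0]]'

```text
clock: 10.42
position: [0.4759, -0.0925, 0.0813]
tool_rot: [3.142, -0.0, 1.418]
force: [0.2, -0.7, -1.4]
grip_width: 0.0137
```

Emit:
servo_tool --targets '[[[0.05,0,0],0],[[0.05,0,0],0],[[0,0,0],0]]'

```text
clock: 10.8
position: [0.4767, -0.0875, 0.0813]
tool_rot: [3.142, -0.0, 1.418]
force: [0.5, 0.1, -1.6]
grip_width: 0.0142
```

Emit:
servo_tool --targets '[[[0.04,0,0],0],[[0.04,0,0],0],[[0,0,0],0]]'

```text
clock: 11.18
position: [0.4773, -0.0836, 0.0813]
tool_rot: [3.142, -0.0, 1.418]
force: [-0.3, -0.1, -1.4]
grip_width: 0.0137
```

Emit:
servo_tool --targets '[[[0.04,0,0],0],[[0.04,0,0],0],[[0,0,0],0]]'

```text
clock: 11.55
position: [0.4778, -0.0796, 0.0813]
tool_rot: [-3.142, -0.0, 1.418]
force: [0.3, 0.6, -1.8]
grip_width: 0.0142
```

Emit:
servo_tool --targets '[[[0.04,0,0],0],[[0,0,0],0]]'

```text
clock: 11.8
position: [0.4782, -0.0777, 0.0813]
tool_rot: [3.142, -0.0, 1.418]
force: [0.2, -0.3, -2.3]
grip_width: 0.0141
```

Tip y is about 0.040, which is cone depth, and nothing is pushing back yet.

Emit:
servo_tool --targets '[[[0.04,0,0],0],[[0.04,0,0],0],[[0,0,0],0]]'

```text
clock: 12.18
position: [0.4788, -0.0737, 0.0813]
tool_rot: [3.142, -0.0, 1.418]
force: [-0.2, -0.5, -1.5]
grip_width: 0.0139
```

Emit:
servo_tool --targets '[[[0.04,0,0],0],[[0.04,0,0],0],[[0,0,0],0]]'

```text
clock: 12.55
position: [0.4794, -0.0698, 0.0813]
tool_rot: [3.142, -0.0, 1.418]
force: [-0.1, 0.1, -1.1]
grip_width: 0.014
```

Emit:
servo_tool --targets '[[[0.04,0,0],0],[[0.04,0,0],0],[[0,0,0],0]]'

```text
clock: 12.92
position: [0.48, -0.0658, 0.0813]
tool_rot: [-3.142, -0.0, 1.418]
force: [-0.5, 0.3, -1.2]
grip_width: 0.0138
```

Emit:
servo_tool --targets '[[[0.06,0,0],0],[[0.06,0,0],0],[[0.06,0,0],0],[[0.06,0,0],0],[[0,0,0],0]]'

```text
clock: 13.55
position: [0.4819, -0.0538, 0.0813]
tool_rot: [3.142, -0.0, 1.418]
force: [0.4, -0.9, -1.5]
grip_width: 0.0141
```

Emit:
servo_tool --targets '[[[0.06,0,0],0],[[0.06,0,0],0],[[0.06,0,0],0],[[0.06,0,0],0],[[0,0,0],0]]'

```text
clock: 14.18
position: [0.4837, -0.042, 0.0813]
tool_rot: [-3.142, -0.0, 1.418]
force: [-0.3, 0.0, -0.3]
grip_width: 0.0143
```

Emit:
servo_tool --targets '[[[0.06,0,0],0],[[0.06,0,0],0],[[0.06,0,0],0],[[0.06,0,0],0],[[0,0,0],0]]'

```text
clock: 14.8
position: [0.4855, -0.0301, 0.0813]
tool_rot: [3.142, -0.0, 1.418]
force: [-0.3, -0.0, -1.8]
grip_width: 0.0141
```

```bash
python3 - <<'E'
from h import *
st()
for n in ('top','wrist'):
    c=bot.get_calibration(n);im=bot.grab_frame(n);cv2.imwrite(f'pics/{n}6.png',im);np.save(f'{n}6.npy',c,allow_pickle=True)
    if n=='top': cv2.imwrite('pics/top6c.png',cv2.resize(im[240:320,250:390],None,fx=5.5,fy=5.5,interpolation=cv2.INTER_CUBIC))
E
```

```text
t 14.80 p [ 0.4855 -0.0301  0.0813] rot [180.    -0.    81.25] F [-0.3  -0.   -1.79] w 0.0141
```

View pics/wrist6.png

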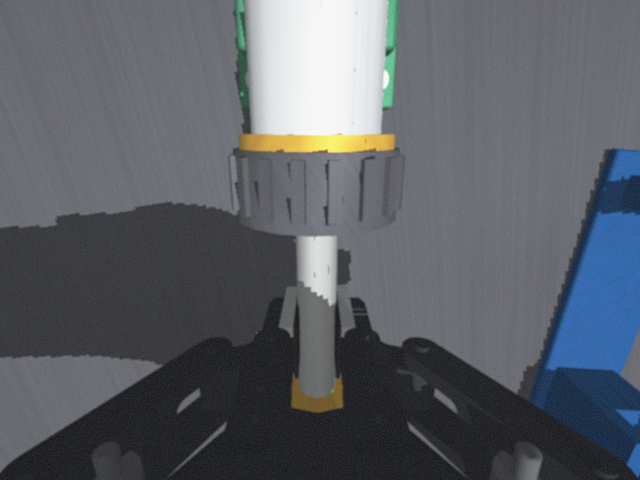

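View pics/top6c.png

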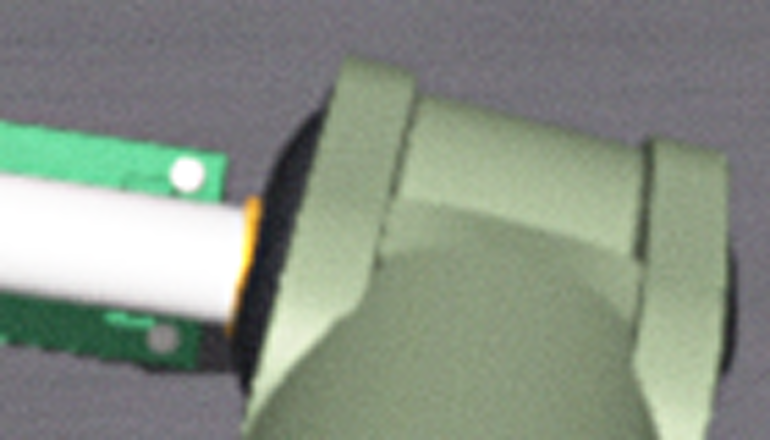

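```bash
python3 - <<'E'
from h import *
c=np.load('wrist6.npy',allow_pickle=True).item()
p=np.array([.4855,-.0301]);a=np.radians(81.25);d=np.array([np.cos(a),np.sin(a)]);nn=np.array([d[1],-d[0]])
def s(n,u,v,z): w=onplane(c,u,v,z); q=w[:2]-p; print(n,w.round(4),'along %.4f lateral %.4f'%(q@d,q@nn))
s('nutface L',237,216,.1);s('nutface R',398,216,.1);s('nut top front',317,229,.1305);s('nutface top29',317,229,.129)
s('ring front L',239,150,.1);s('ring back L',243,135,.1);s('ring back R',392,135,.1)
s('barrel L',250,110,.1);s('barrel R',383.5,110,.1)
s('ring top back',317,136,.1245)
for y in (.0,.0312): s('x',317,0,.1)
s('collarface',300,393,.1)
E
python3 - <<'E'
import cv2
im=cv2.imread('pics/wrist6.png');cv2.imwrite('pics/w6c.png',cv2.resize(im[110:260,210:420],None,fx=3.8,fy=3.8,interpolation=cv2.INTER_CUBIC))
E
```

```text
nutface L [0.463  0.0209 0.1   ] along 0.0470 lateral -0.0300
nutface R [0.523  0.0116 0.1   ] along 0.0469 lateral 0.0307
nut top front [0.4933 0.0198 0.1305] along 0.0505 lateral 0.0002
nutface top29 [0.4933 0.0193 0.129 ] along 0.0501 lateral 0.0002
ring front L [0.4691 0.0443 0.1   ] along 0.0710 lateral -0.0275
ring back L [0.4716 0.0491 0.1   ] along 0.0761 lateral -0.0258
ring back R [0.5233 0.0411 0.1   ] along 0.0761 lateral 0.0265
barrel L [0.4758 0.0567 0.1   ] along 0.0843 lateral -0.0228
barrel R [0.5211 0.0497 0.1   ] along 0.0843 lateral 0.0230
ring top back [0.4972 0.045  0.1245] along 0.0760 lateral 0.0002
x [0.5035 0.0852 0.1   ] along 0.1167 lateral 0.0002
x [0.5035 0.0852 0.1   ] along 0.1167 lateral 0.0002
collarface [ 0.4728 -0.0632  0.1   ] along -0.0347 lateral -0.0075
```

View pics/w6c.png

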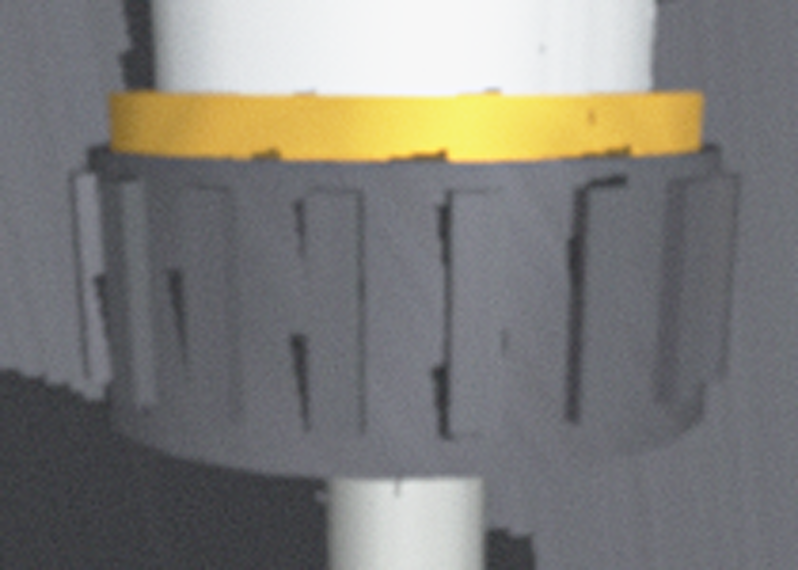

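The wrist view confirms the rod is centred in the nut to within about 0.3 mm, and the nut face is about 45 mm ahead of the grip. I'll go 14 mm further and release there.

Emit:
servo_tool --targets '[[[0.06,0,0],0],[[0.06,0,0],0],[[0.06,0,0],0],[[0.06,0,0],0],[[0.04,0,0],0],[[0,0,0],0]]'

```text
clock: 15.65
position: [0.4876, -0.0164, 0.0813]
tool_rot: [-3.142, 0.0, 1.418]
force: [0.4, 0.7, -0.9]
grip_width: 0.0141
```

```bash
python3 - <<'E'
from h import *
st()
c=bot.get_calibration('wrist');im=bot.grab_frame('wrist');cv2.imwrite('pics/w7.png',im);np.save('w7.npy',c,allow_pickle=True)
E
```

```text
t 15.65 p [ 0.4876 -0.0164  0.0813] rot [-180.      0.     81.24] F [ 0.45  0.65 -0.86] w 0.0141
```

Emit:
servo_tool --targets '[[[0,0,0],0],[[0,0,0],0],[[0,0,0],0],[[0,0,0],0],[[0,0,0],0],[[0,0,0],0],[[0,0,0],0],[[0,0,0],0]]' --gripper 1

```text
clock: 16.7
position: [0.4876, -0.0166, 0.0813]
tool_rot: [-3.142, 0.0, 1.418]
force: [-1.0, 0.2, 0.0]
grip_width: 0.0849
```

```bash
python3 - <<'E'
from h import *
st()
c=bot.get_calibration('wrist');im=bot.grab_frame('wrist');cv2.imwrite('pics/w8.png',im);np.save('w8.npy',c,allow_pickle=True)
im=bot.grab_frame('scene');cv2.imwrite('pics/s8.png',cv2.resize(im[150:300,240:480],None,fx=3.3,fy=3.3,interpolation=cv2.INTER_CUBIC))
E
```

```text
t 16.70 p [ 0.4876 -0.0166  0.0813] rot [-180.      0.     81.22] F [-1.02  0.18  0.01] w 0.0849
```

View pics/w8.png

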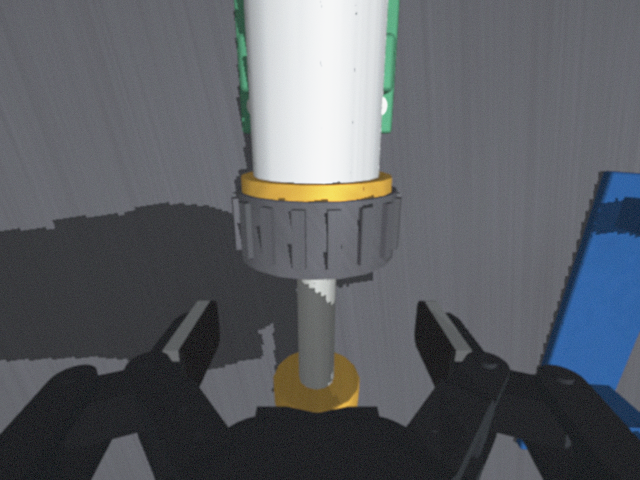

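View pics/s8.png

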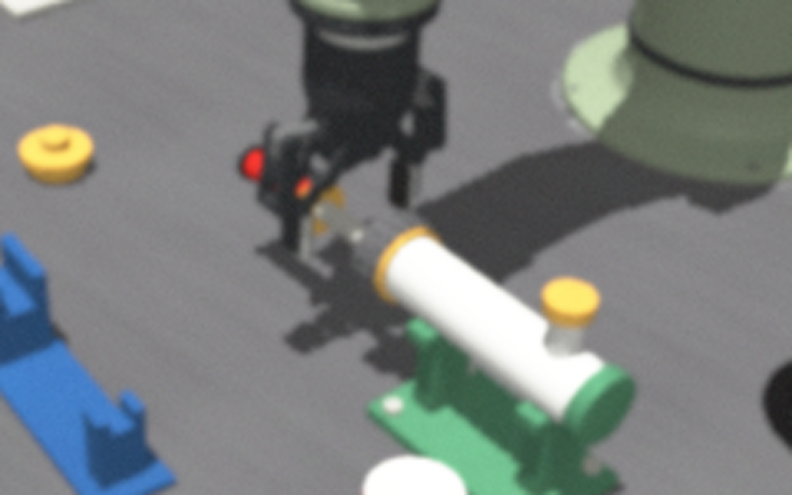

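The rod is released and sags slightly; collar, shaft and nut stay in line at column 316. Next I back off 75 mm to the handle and drop about 6 mm for the sag.

Emit:
servo_tool --targets '[[[-0.1,0,0.02],0],[[-0.15,0,0.02],0],[[-0.2,0,0.02],0],[[-0.2,0,0.02],0],[[-0.2,0,0.02],0],[[-0.2,0,0.02],0],[[-0.2,0,0],0],[[-0.15,0,0],0],[[-0.1,0,0],0],[[0,0,0],0]]'

```text
clock: 18.05
position: [0.4761, -0.0909, 0.0753]
tool_rot: [3.142, 0.0, 1.417]
force: [0.9, 0.5, 0.8]
grip_width: 0.0856
```

```bash
python3 - <<'E'
from h import *
st()
c=bot.get_calibration('wrist');im=bot.grab_frame('wrist');cv2.imwrite('pics/w9.png',im);np.save('w9.npy',c,allow_pickle=True)
im=bot.grab_frame('scene');cv2.imwrite('pics/s9r.png',im);cv2.imwrite('pics/s9.png',cv2.resize(im[170:270,300:440],None,fx=5.5,fy=5.5,interpolation=cv2.INTER_CUBIC))
E
```

```text
t 18.05 p [ 0.4761 -0.0909  0.0753] rot [180.    0.   81.2] F [0.9  0.48 0.84] w 0.0856
```

View pics/w9.png

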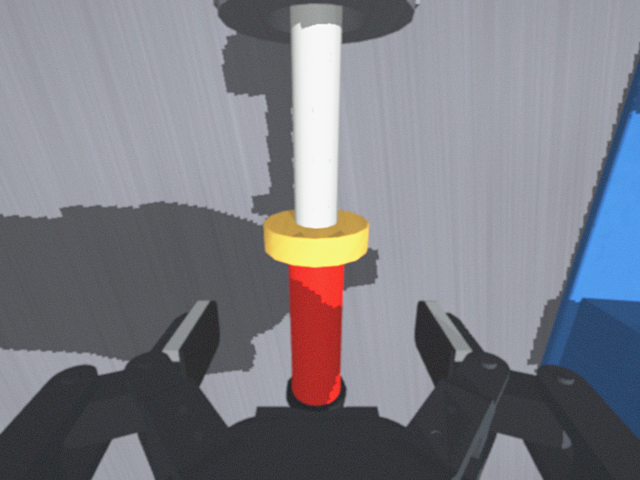

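View pics/s9.png

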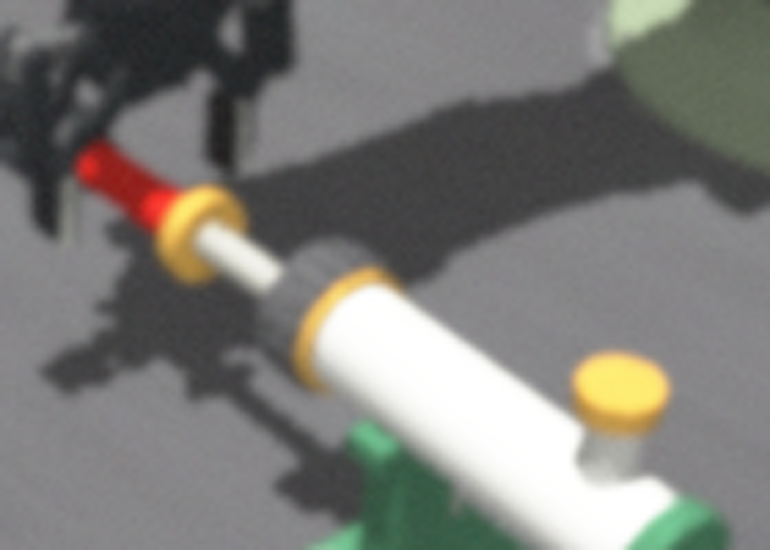

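Emit:
servo_tool --targets '[[[0,0,0],0],[[0,0,0],0],[[0,0,0],0],[[0,0,0],0],[[0,0,0],0],[[0,0,0],0],[[0,0,0],0],[[0,0,0],0]]' --gripper -1 --newtons 50

```text
clock: 19.15
position: [0.4761, -0.0907, 0.0753]
tool_rot: [-3.142, -0.0, 1.418]
force: [-0.8, 0.5, 0.8]
grip_width: 0.0203
```

Emit:
servo_tool --targets '[[[0,0,-0.03],0],[[0,0,-0.03],0],[[0,0,0],0],[[0,0,0],0]]'

```text
clock: 19.65
position: [0.4761, -0.0907, 0.0783]
tool_rot: [-3.142, 0.0, 1.418]
force: [-0.5, -0.3, -1.2]
grip_width: 0.0209
```

Emit:
servo_tool --targets '[[[0,0,-0.03],0],[[0,0,-0.03],0],[[0,0,0],0],[[0,0,0],0]]'

```text
clock: 20.15
position: [0.4761, -0.0907, 0.0813]
tool_rot: [-3.142, 0.0, 1.418]
force: [0.2, -1.0, -3.1]
grip_width: 0.0204
```

```bash
python3 - <<'E'
from h import *
st()
c=bot.get_calibration('wrist');im=bot.grab_frame('wrist');cv2.imwrite('pics/w10.png',im);np.save('w10.npy',c,allow_pickle=True)
im=bot.grab_frame('scene');cv2.imwrite('pics/s10r.png',im);cv2.imwrite('pics/s10.png',cv2.resize(im[170:270,300:440],None,fx=5.5,fy=5.5,interpolation=cv2.INTER_CUBIC))
E
```

```text
t 20.15 p [ 0.4761 -0.0907  0.0813] rot [-180.      0.     81.22] F [ 0.23 -0.96 -3.14] w 0.0204
```

View pics/w10.png

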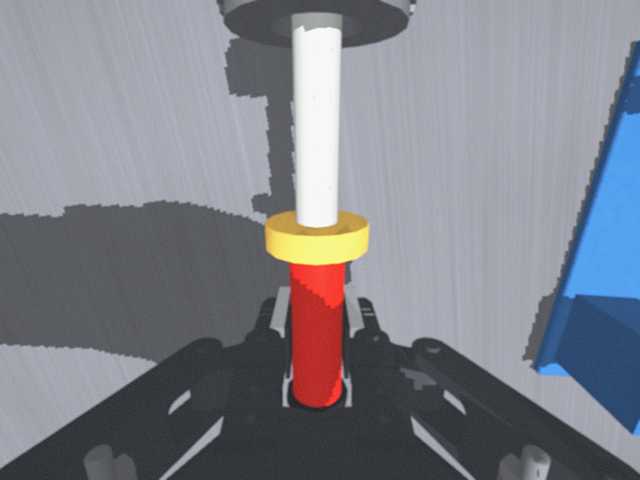

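View pics/s10.png

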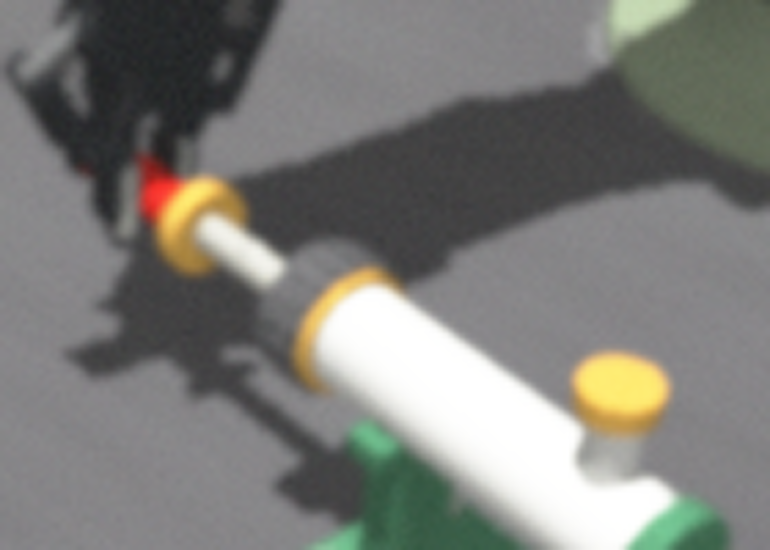

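Emit:
servo_tool --targets '[[[0.04,0,0],0],[[0.04,0,0],0],[[0.04,0,0],0],[[0.04,0,0],0],[[0.04,0,0],0]]'

```text
clock: 20.88
position: [0.4777, -0.0807, 0.0813]
tool_rot: [-3.142, 0.0, 1.418]
force: [-0.5, -0.5, -2.0]
grip_width: 0.0202
```

Emit:
servo_tool --targets '[[[0.04,0,0],0],[[0.04,0,0],0],[[0.04,0,0],0],[[0.04,0,0],0],[[0.04,0,0],0]]'

```text
clock: 21.5
position: [0.4791, -0.0714, 0.0813]
tool_rot: [3.142, 0.001, 1.417]
force: [-1.0, -6.0, -2.4]
grip_width: 0.0204
```

Emit:
servo_tool --targets '[[[0.04,0,0],0],[[0.04,0,0],0],[[0.04,0,0],0]]'

```text
clock: 21.88
position: [0.4799, -0.0656, 0.0813]
tool_rot: [-3.142, 0.001, 1.417]
force: [-0.6, -5.6, -2.0]
grip_width: 0.0207
```

The piston has been met at about 6 N of steady drag, so there's no binding. I'm continuing at the same pace.

Emit:
servo_tool --targets '[[[0.04,0,0],0],[[0.04,0,0],0],[[0.04,0,0],0],[[0.04,0,0],0],[[0.04,0,0],0]]'

```text
clock: 22.5
position: [0.4815, -0.0556, 0.0813]
tool_rot: [-3.142, 0.001, 1.417]
force: [-0.6, -5.7, -1.8]
grip_width: 0.0199
```

Emit:
servo_tool --targets '[[[0.04,0,0],0],[[0.04,0,0],0],[[0.04,0,0],0],[[0.04,0,0],0],[[0,0,0],0]]'

```text
clock: 23.12
position: [0.4828, -0.0475, 0.0813]
tool_rot: [-3.142, 0.0, 1.417]
force: [-0.4, -4.2, -2.7]
grip_width: 0.0205
```

```bash
python3 - <<'E'
from h import *
st()
c=bot.get_calibration('wrist');im=bot.grab_frame('wrist');cv2.imwrite('pics/w11.png',im);np.save('w11.npy',c,allow_pickle=True)
im=bot.grab_frame('scene');cv2.imwrite('pics/s11.png',cv2.resize(im[170:270,300:440],None,fx=5.5,fy=5.5,interpolation=cv2.INTER_CUBIC))
E
```

```text
t 23.12 p [ 0.4828 -0.0475  0.0813] rot [-1.80e+02  3.00e-02  8.12e+01] F [-0.39 -4.2  -2.68] w 0.0205
```

View pics/w11.png

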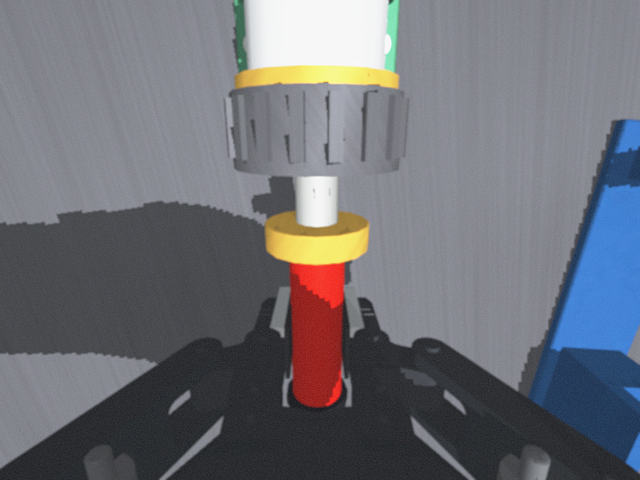

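View pics/s11.png

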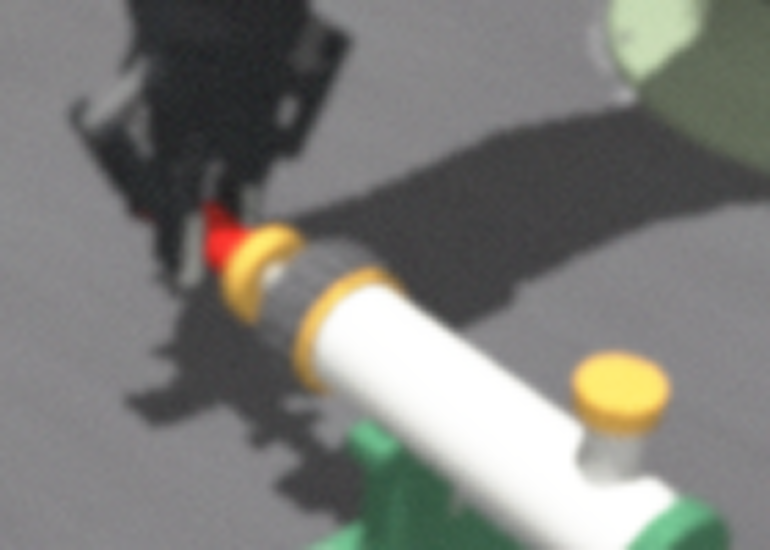

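```bash
python3 - <<'E'
from h import *
c=np.load('w11.npy',allow_pickle=True).item()
p=np.array([.4828,-.0475]);a=np.radians(81.2);d=np.array([np.cos(a),np.sin(a)]);nn=np.array([d[1],-d[0]])
def s(n,u,v,z): w=onplane(c,u,v,z); q=w[:2]-p; print(n,'along %.4f lateral %.4f'%(q@d,q@nn))
s('nut face L',237,163,.1);s('nut face R',400,163,.1);s('nut top',317,174,.129)
s('collar L',265,226,.1);s('collar R',369,226,.1);s('collar top',317,211,.12);s('collar topback',317,262,.1)
im=cv2.imread('pics/w11.png');cv2.imwrite('pics/w11c.png',cv2.resize(im[60:280,210:430],None,fx=2.7,fy=2.7,interpolation=cv2.INTER_CUBIC))
E
```

```text
nut face L along 0.0667 lateral -0.0286
nut face R along 0.0667 lateral 0.0299
nut top along 0.0662 lateral 0.0001
collar L along 0.0433 lateral -0.0196
collar R along 0.0433 lateral 0.0199
collar top along 0.0536 lateral 0.0001
collar topback along 0.0286 lateral 0.0001
```

View pics/w11c.png

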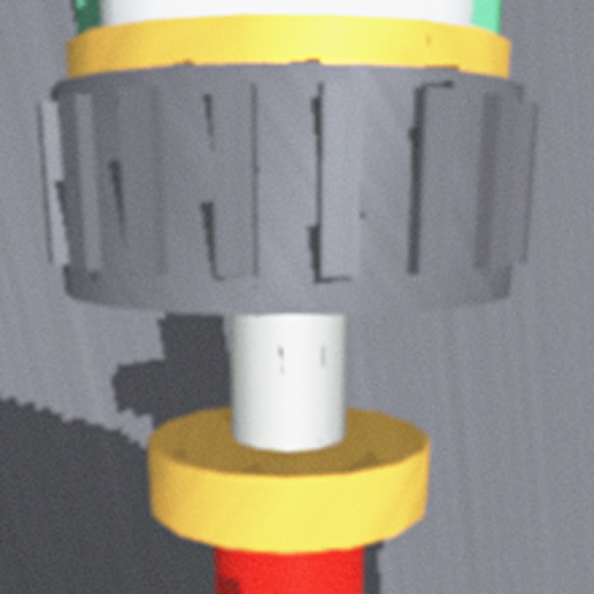

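Emit:
servo_tool --targets '[[[0.04,0,0],0],[[0.04,0,0],0],[[0.04,0,0],0],[[0.04,0,0],0],[[0.04,0,0],0]]'

```text
clock: 23.85
position: [0.4843, -0.0377, 0.0813]
tool_rot: [-3.142, 0.0, 1.417]
force: [-0.7, -4.9, -2.1]
grip_width: 0.0202
```

Emit:
servo_tool --targets '[[[0.04,0,0],0],[[0.04,0,0],0],[[0,0,0],0]]'

```text
clock: 24.22
position: [0.485, -0.0334, 0.0813]
tool_rot: [-3.142, 0.0, 1.418]
force: [-0.6, -3.3, -2.9]
grip_width: 0.0203
```

```bash
python3 - <<'E'
from h import *
st()
c=bot.get_calibration('wrist');im=bot.grab_frame('wrist');np.save('w12.npy',c,allow_pickle=True)
cv2.imwrite('pics/w12c.png',cv2.resize(im[100:280,210:430],None,fx=3.2,fy=3.2,interpolation=cv2.INTER_CUBIC))
E
```

```text
t 24.23 p [ 0.485  -0.0334  0.0813] rot [-1.800e+02  1.000e-02  8.122e+01] F [-0.59 -3.28 -2.91] w 0.0203
```

View pics/w12c.png

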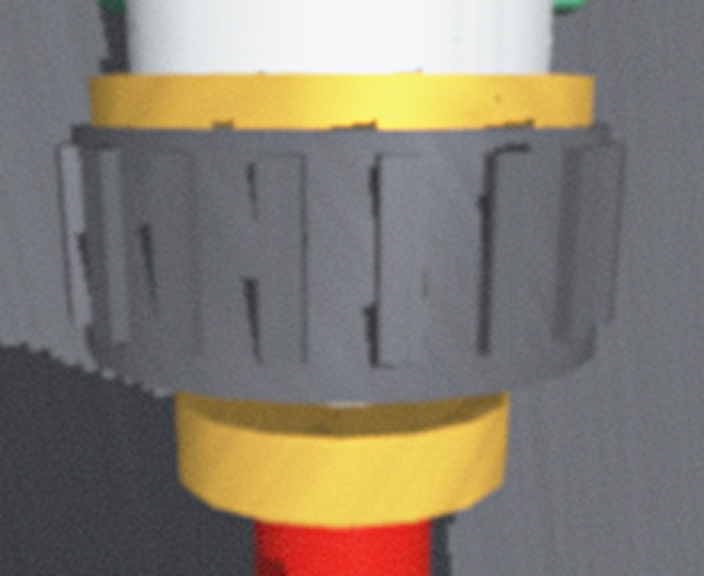

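Emit:
servo_tool --targets '[[[0.02,0,0],0],[[0.02,0,0],0],[[0.02,0,0],0]]'

```text
clock: 24.65
position: [0.4854, -0.0307, 0.0813]
tool_rot: [-3.142, 0.0, 1.417]
force: [-0.3, -6.3, -1.6]
grip_width: 0.0203
```

Emit:
servo_tool --targets '[[[0.02,0,0],0],[[0,0,0],0]]'

```text
clock: 24.9
position: [0.4855, -0.0296, 0.0813]
tool_rot: [-3.142, 0.0, 1.417]
force: [-0.2, -4.2, -2.4]
grip_width: 0.0205
```

Emit:
servo_tool --targets '[[[0.02,0,0],0],[[0,0,0],0]]'

```text
clock: 25.15
position: [0.4857, -0.0285, 0.0813]
tool_rot: [-3.142, 0.0, 1.417]
force: [-0.1, -5.3, -2.3]
grip_width: 0.02
```

```bash
python3 - <<'E'
from h import *
st()
im=bot.grab_frame('wrist')
cv2.imwrite('pics/w13c.png',cv2.resize(im[150:280,230:410],None,fx=4,fy=4,interpolation=cv2.INTER_CUBIC))
E
```

```text
t 25.15 p [ 0.4857 -0.0285  0.0813] rot [-1.800e+02  1.000e-02  8.121e+01] F [-0.1  -5.29 -2.31] w 0.02
```

View pics/w13c.png

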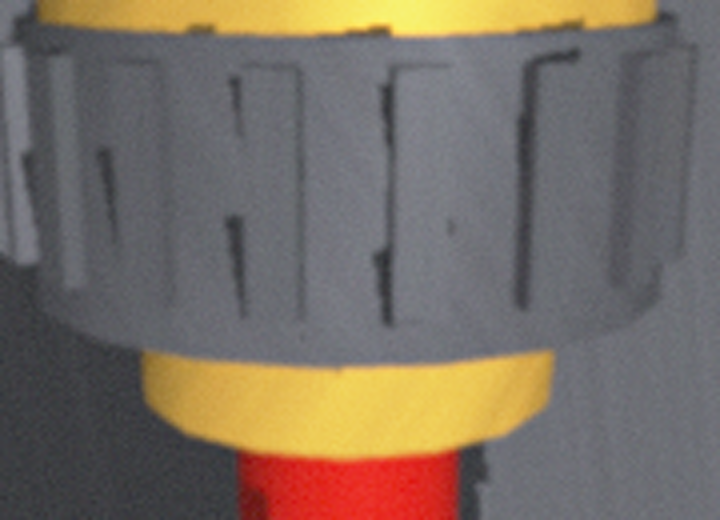

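Emit:
servo_tool --targets '[[[0.01,0,0],0],[[0.01,0,0],0]]' --newtons 25

```text
clock: 25.45
position: [0.4858, -0.0277, 0.0813]
tool_rot: [-3.142, 0.0, 1.417]
force: [-1.3, -8.2, -2.7]
grip_width: 0.0207
```

Emit:
servo_tool --targets '[[[0.01,0,0],0],[[0.01,0,0],0]]'

```text
clock: 25.7
position: [0.4858, -0.0276, 0.0813]
tool_rot: [3.142, 0.001, 1.417]
force: [-1.6, -15.2, -1.7]
grip_width: 0.0206
```

Emit:
servo_tool --targets '[[[0.01,0,0],0]]'

```text
clock: 25.82
position: [0.4858, -0.0276, 0.0813]
tool_rot: [3.142, 0.002, 1.416]
force: [-2.3, -17.7, -1.6]
grip_width: 0.0203
```

Emit:
servo_tool --targets '[[[0.01,0,0],0]]'

```text
clock: 25.95
position: [0.4858, -0.0276, 0.0813]
tool_rot: [3.141, 0.002, 1.416]
force: [-2.4, -19.5, -1.0]
grip_width: 0.0201
```

The position has stopped at y = −0.0276 and the force has jumped, so the collar is on the nut. I'll relax the push, then look.

Emit:
servo_tool --targets '[[[-0.01,0,0],0],[[-0.01,0,0],0],[[0,0,0],0]]'

```text
clock: 26.32
position: [0.4858, -0.0277, 0.0813]
tool_rot: [3.142, 0.001, 1.416]
force: [-1.4, -11.8, -2.3]
grip_width: 0.0203
```

```bash
python3 - <<'E'
from h import *
st()
im=bot.grab_frame('wrist')
cv2.imwrite('pics/w14c.png',cv2.resize(im[150:280,230:410],None,fx=4,fy=4,interpolation=cv2.INTER_CUBIC))
im=bot.grab_frame('scene');cv2.imwrite('pics/s14.png',cv2.resize(im[170:270,300:440],None,fx=5.5,fy=5.5,interpolation=cv2.INTER_CUBIC))
E
```

```text
t 26.32 p [ 0.4858 -0.0277  0.0813] rot [1.800e+02 7.000e-02 8.115e+01] F [ -1.35 -11.76  -2.3 ] w 0.0203
```

View pics/w14c.png

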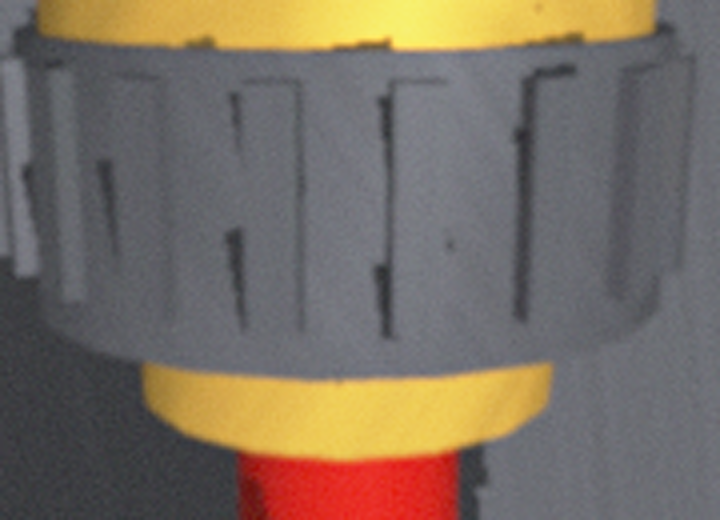

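View pics/s14.png

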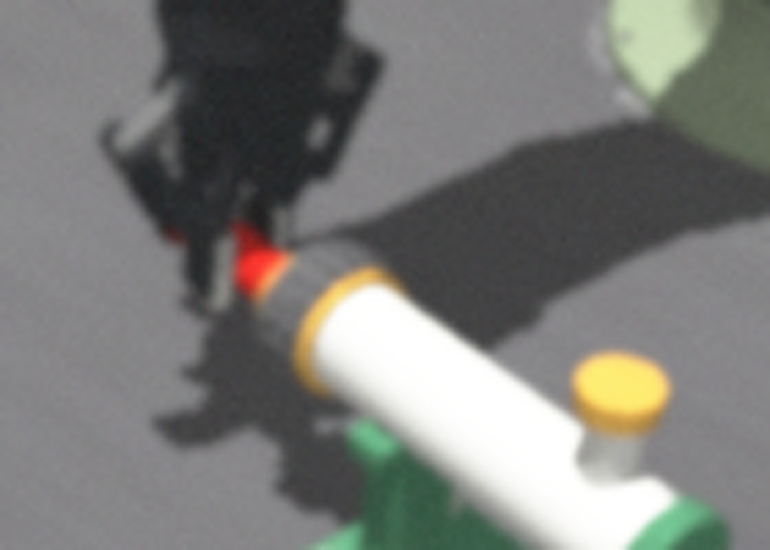

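Emit:
servo_tool --targets '[[[-0.01,0,0],0],[[-0.01,0,0],0],[[0,0,0],0]]'

```text
clock: 26.8
position: [0.4858, -0.0277, 0.0813]
tool_rot: [-3.142, 0.0, 1.417]
force: [-0.7, -6.1, -2.4]
grip_width: 0.0205
```

Emit:
servo_tool --targets '[[[0,0,0],0],[[0,0,0],0],[[0,0,0],0],[[0,0,0],0],[[0,0,0],0],[[0,0,0],0],[[0,0,0],0],[[0,0,0],0]]' --gripper 1

```text
clock: 27.8
position: [0.4859, -0.0275, 0.0813]
tool_rot: [-3.142, 0.0, 1.418]
force: [-0.7, -0.3, -0.1]
grip_width: 0.0853
```

```bash
python3 - <<'E'
from h import *
st()
im=bot.grab_frame('wrist');cv2.imwrite('pics/w15.png',im)
cv2.imwrite('pics/w15c.png',cv2.resize(im[150:280,230:410],None,fx=4,fy=4,interpolation=cv2.INTER_CUBIC))
E
```

```text
t 27.80 p [ 0.4859 -0.0275  0.0813] rot [-180.      0.     81.22] F [-0.66 -0.28 -0.14] w 0.0853
```

View pics/w15.png

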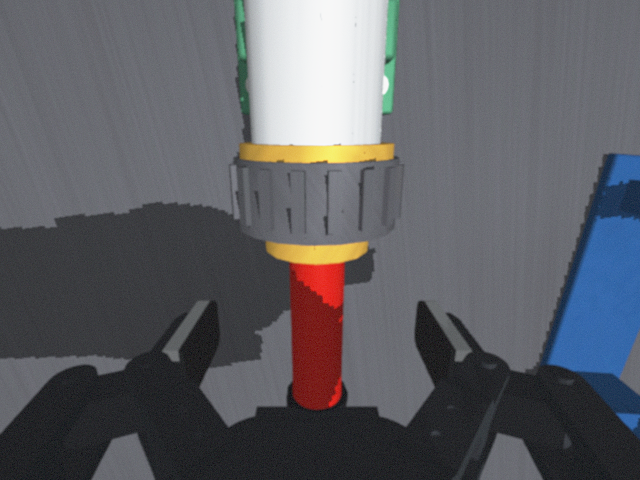

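View pics/w15c.png

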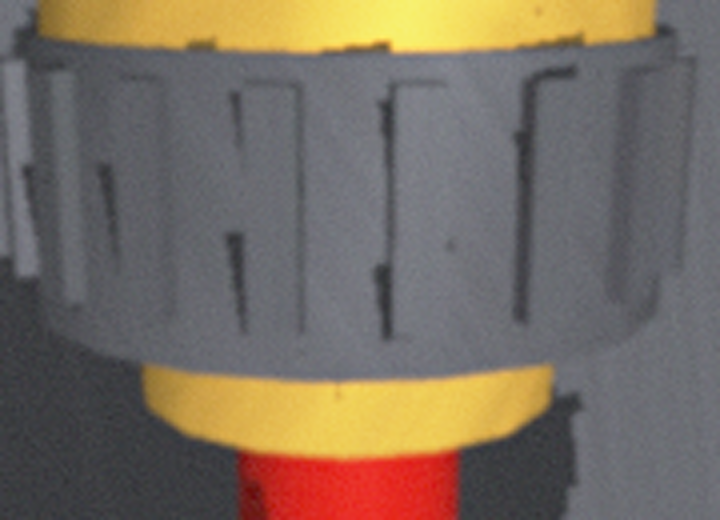

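The collar is still against the nut after release. Now I lift straight clear and take a last look.

Emit:
servo_tool --targets '[[[0,0,-0.1],0],[[0,0,-0.2],0],[[0,0,-0.3],0],[[0,0,-0.4],0],[[0,0,-0.4],0],[[0,0,-0.4],0],[[0,0,-0.2],0],[[0,0,0],0],[[0,0,0],0]]'

```text
clock: 28.98
position: [0.4856, -0.0274, 0.1809]
tool_rot: [-3.141, 0.0, 1.418]
force: [-0.8, -0.6, -0.4]
grip_width: 0.0852
```

```bash
python3 - <<'E'
from h import *
st()
im=bot.grab_frame('scene');cv2.imwrite('pics/s16.png',im);cv2.imwrite('pics/s16c.png',cv2.resize(im[170:270,300:440],None,fx=5.5,fy=5.5,interpolation=cv2.INTER_CUBIC))
E
```

```text
t 28.98 p [ 0.4856 -0.0274  0.1809] rot [-1.7996e+02  1.0000e-02  8.1230e+01] F [-0.77 -0.63 -0.36] w 0.0852
```

View pics/s16.png

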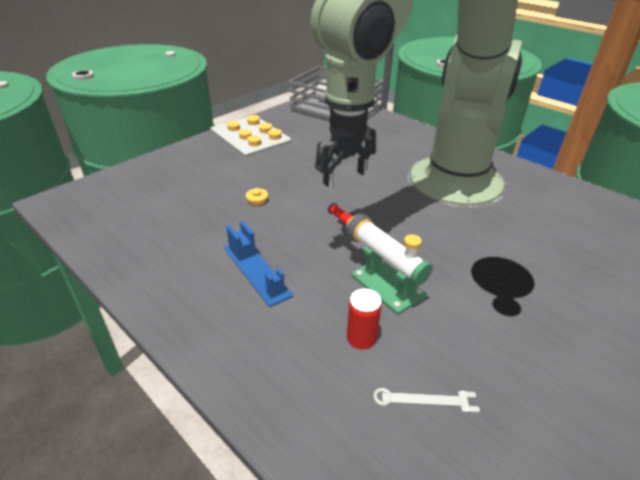

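View pics/s16c.png

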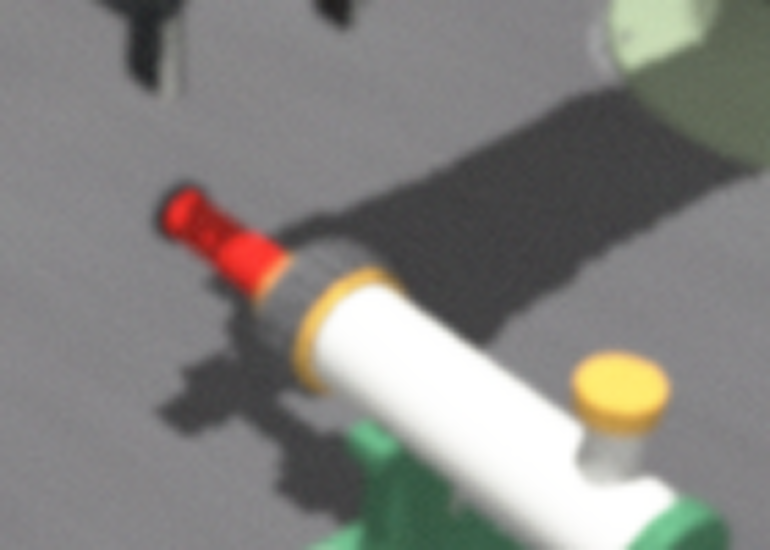

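The final scene shows the rod home, with its collar on the nut near (352,222). The can, bung and wrench are where they started, and the gripper is clear.

```bash
python3 -c "
from workcell import bot
bot.job_done()"
```

```text
the job is handed in; nothing more can be done
```

The rod is home in the pump barrel and I handed the job in at about 29 s of the 72 s allowed; no verdict was reported.

- **First push:** I lifted the rod from the rack by its shaft and started it in the mouth without any noticeable contact force. I let go with the tip roughly 70–85 mm deep; the exact depth is uncertain because the nut's stand-off wasn't measured.
- **Second push:** I regripped on the handle 44 mm behind the collar and lifted it about 6 mm to take out the sag. The piston gave a steady drag of about 4–6 N.
- **Seating:** At the nut the tool stopped moving and the wrist force rose to about 19.5 N. I then eased off to 6 N and let go.

**Last checks:**
- After release, the wrist picture showed the collar still against the nut and centred on it. A few frames earlier I measured that centring at within about 1 mm.
- The last scene picture showed the rod in line with the barrel and the gripper about 100 mm above it. The oil can, bung and wrench looked unmoved.
- My picture estimates of the remaining gap differed by up to 3 mm (4.6 against 7.2 mm about 6 mm before contact), so I judged the final seating by feel.
- I judged the rod's level by eye and from the side forces; I did not measure its final pitch.

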